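Open both leaves of a bolted holding cage in a parcel inspection hall

ROBOT

A 7-joint arm with a two-finger parallel gripper is mounted at the origin on the work surface. World frame = base frame: x ahead of the robot, y to its left, z up, the work surface at z = 0. Lengths are in m, angles in rad, forces in N, time in s.
With the tool pointing down it reaches from about 0.4 to 0.925 m from the base axis. Payload 4.1 kg.
Tool frame: the origin (TCP) lies on the centre line of the jaws, within the pads' length; the fingertips stand 8 mm ahead of it and the grasp point (between the pads) lies 11 mm behind it (ctrl.tcp_to_tips is the distance from the TCP to the fingertips, in m); z points along the fingers, y is the direction in which the jaws open and shut (so a half turn about z gives the same grasp; the last joint's range is limited). The gripper opens to 85 mm and grips with 20 to 120 N. Pads are 22 mm wide; open, the fingers measure 114 mm over their backs; the gripper's body (76 mm by 85 mm) begins 54 mm behind the grasp point. The pads swing forward as they close: fully open they stand 13 mm farther back than shut.
Start: joints at [-0.099, 0.398, 0.045, 1.537, -0.019, 1.207, -0.051], TCP at [0.65, 0, 0.2] pointing down, gripper open.
Joint ranges: [-2.82, 2.82], [-0.49, 2.23], [-1.37, 1.46], [0, 2.46], [-1.36, 4.5], [0.23, 2], [-2.94, 2.94]. Speed limits (rad/s): [2.57, 2.57, 3.14, 3.14, 3.14, 3.14, 3.14].

INTERFACE

Orientations are given as a 3x3 rotation matrix whose columns are the frame's x, y, z axes.
In Python, from station import ctrl, grab_frame, ticket, spotter gives the robot as it stands. Calls block until the motion is done:
- ctrl.movep(position, orientation): joint-space move of the TCP to a pose.
- ctrl.move_straight(position, max_speed=0.15, rotation=None, until_force=None): straight line of the TCP; rotation=None keeps the orientation; max_speed is the mean speed in m/s. With until_force (N) it stops when the force on the tool has changed by that much, and returns True; else False.
- ctrl.move_joints(angles): joint-space move.
- ctrl.set_gripper(opening, force=None): opening from 0.0 (shut) to 1.0 (fully open); force is the grip in N (None keeps the last); returns when the fingers have stopped.
- ctrl.dwell(seconds).
- ctrl.ik(position, orientation): joint angles nearest the present ones, or None.
- grab_frame(name): name is "scene" or "side" or "wrist"; returns a dict with "image" (420x560x3 uint8, red, green, blue), "mtx" (3x3 intrinsics, pixels), "dist" ([k1, k2, p1, p2, k3] as OpenCV has them; the pictures are not rectified), "origin" and "rotation" of the camera in the world; the wrist camera has in their place "tool_from_camera" (4x4, takes a point from camera to tool coordinates, whose origin is the TCP and whose axes are the flange's). Camera axes: x right, y down, z forward; pixel columns grow to the right and rows downward; lengths in m; the calibration is good to about 2 mm. A picture is of the moment at which its call begins: read the wrist's pose just before it. There is no depth.
A pose or a line that the arm cannot do raises ctrl.PlanningError and nothing moves.
- ticket.hand_in(): hands the job in, once; it reports no verdict.
Trained networks look in the newest picture that a camera, given by its name, has taken for a name from the list of things; names that differ only in an ending like _2 or _b are one class to them, and where a whole thing is asked for, a point or a joint stands for the part that bears it (a point fixed in the world has none). Each returns a list of dicts, best first, with "confidence" (0 to 1); they miss things now and then, are a little off and sometimes report something else, mostly with a low value. They report only what shows in the picture. A call takes as long as a camera call.
- spotter.trace(thing, camera): "pixels" (420x560 bool, what is visible of it) and "bbox" ([left, top, right, bottom] in pixels, round what is visible of it).
Readings, each from a call of its own:
- ctrl.get_time(): time.
- ctrl.get_joint_positions(): joint angles.
- ctrl.get_qd(): joint speeds.
- ctrl.get_tau(): joint torques, N m.
- ctrl.get_tcp_pos(): TCP position.
- ctrl.get_orientation(): TCP orientation.
- ctrl.get_force(): force on the tool from outside, world axes, zero at the start.
- ctrl.get_ft_torque(): the same for the moment, N m.
- ctrl.get_gripper_width(): opening from 0.0 (shut) to 1.0 (fully open).
Only numpy, scipy, OpenCV 4.12 (cv2) and the standard library are available. Lean on these libraries where they do the work, as an engineer would, in place of code of your own. Each camera call takes 0.05 s, during which the arm holds its last target.

TASK

Open up the small aluminium holding cage on the inspection table so that its contents can be taken out: lift the drop bolt by its yellow grip, swing that leaf open first while the other leaf stays shut, then pull the leaf that it overlapped open by its black grip. Leave both leaves standing open by at least 60 degrees, and do not disturb the tub, the roll of tape or the parcel.

Things in the scene. Friction and masses are not known exactly. Their poses are not given: they have to be found in the camera images.
- cage: Fixed aluminium cage with clear panels, 320 wide (its y), 230 deep (x), 220 high; only the two grips stand higher. Origin: centre of its underside, on the table. Its double door faces along its -x, towards the robot. Upright hinges at (-109, +155) mm (leaf A) and (-109, -155) mm (leaf B) in its x, y; the leaves meet in the middle.
- leaf_a (a joint): Opening angle of leaf A (rad), a clear panel 152 wide, 12 thick: 0 shut, up to 1.9; its free edge swings out along the cage's -x, then towards +y. Hinge friction of 0.05 N m holds it where it is left. Its yellow strip overlaps the edge of leaf B by 20 mm in front, so B cannot open while A is shut.
- leaf_b (a joint): Opening angle of leaf B (rad), the mirror image of A without the strip: 0 shut, up to 1.9; its free edge swings out along the cage's -x, then towards -y. Hinge friction of 0.05 N m holds it where it is left.
- bolt (a joint): Height of leaf A's drop bolt (m): 0 dropped into the keeper on the sill, at most 0.035. Leaf A is locked until the bolt is raised 0.020 or more. It slides straight up with about 3 N and stays where it is left; then the leaf can be swung by the same grip.
- bolt_grip (a point): Centre of the yellow grip on the bolt's 10 mm rod, in front of leaf A: an upright cylinder 22 in diameter, 50 tall, its centre 265 above the table when the bolt is down. At (-127, +50) mm in the cage's x, y when shut: from the hinge, 18 out from the leaf's mid-plane and 105 along the leaf. It moves with leaf and bolt.
- pull_grip (a point): Centre of the black grip fixed to leaf B: the same 22 by 50 mm upright cylinder, 265 above the table, at (-127, -50) mm in the cage's x, y when shut: from the hinge, 18 out and 105 along the leaf. It does not slide.
- tub: Bystander: loose white tub with red lid, 84 in diameter, 85 high; origin at the centre of its underside.
- tape: Bystander: loose roll of tan tape lying flat, 90 in diameter, 48 high; origin at the centre of its underside.
- parcel: Bystander: loose cardboard parcel, 100 by 80 by 60 high; origin at the centre of its underside.

How it is judged:
On the way, in this order (a step that is already met when the one before it is completed fails the run):
1. the bolt is raised clear of its keeper while both leaves are still shut (value of joint bolt above 0.015 m and value of joint each of leaf_a, leaf_b below 0.15 rad), for 0.05 s.
2. leaf A is swung open at least 60 degrees while leaf B is still shut (value of joint leaf_a above 1 rad and value of joint leaf_b below 0.15 rad), for 0.1 s.
At the end, for the whole second after the job is handed in: Both leaves stand open at 60 degrees or more (judged at 1.0 rad) and at rest, moving slower than 0.1 rad/s; tub, tape and parcel are within 30 mm of where they stood (value of joint each of leaf_a, leaf_b above 1 rad and not (velocity of joint leaf_a above 0.1 rad/s) and not (velocity of joint leaf_b above 0.1 rad/s) and velocity of joint each of leaf_a, leaf_b above -0.1 rad/s); the robot touches nothing.
It fails at once if the tub, the tape or the parcel is moved more than 30 mm (distance of any of tub, tape, parcel from where it was at the start of the episode above 0.03 m).
It also fails if it takes over 51 s, if anything falls off the work surface, if the arm or the gripper's body presses on something with over 40 N, if the wrist force passes 120 N, or if a joint passes its speed limit or range.

## Working session

There is one attempt and no reset: what is moved stays moved. The work goes in short steps, each a Python script; the robot and the scene stay as the last script left them, time stands still between calls to the robot, and variables do not carry over. Pictures are saved under pics/ and viewed, and the job is handed in when it is done.

```bash
mkdir -p pics; ls; python3 - <<'E'
from station import ctrl, grab_frame, ticket, spotter
import cv2, numpy as np
for n in ["scene","side"]:
    f=grab_frame(n); cv2.imwrite(f"pics/{n}0.png",f["image"][:,:,::-1])
    print(n,f["mtx"].tolist(),f["dist"],np.round(f["origin"],3),np.round(f["rotation"],3).tolist())
    for t in ["cage","bolt_grip","pull_grip","tub","tape","parcel"]:
        for d in spotter.trace(t,n)[:2]:
            ys,xs=np.nonzero(d["pixels"]); print(t,round(d["confidence"],2),d["bbox"],len(xs),xs.mean().round(1),ys.mean().round(1))
print(ctrl.get_time())
E
```

```text
pics
scene [[484.3381002565635, 0.0, 276.0434228336522], [0.0, 484.3381002565635, 209.3092273772542], [0.0, 0.0, 1.0]] [0.035441 0.       0.       0.       0.      ] [0.945 0.105 1.384] [[-0.224, 0.928, -0.298], [0.974, 0.212, -0.075], [-0.007, -0.307, -0.952]]
cage 0.58 [196.4, 193.1, 348.0, 326.8] 11529 274.1 262.2
bolt_grip 0.47 [305.9, 198.6, 314.7, 217.2] 119 309.3 207.4
pull_grip 0.45 [229.9, 195.0, 283.5, 218.5] 50 265.5 206.6
tub 0.58 [298.7, 152.7, 327.0, 187.5] 804 311.6 169.0
tape 0.85 [189.6, 179.3, 222.9, 214.1] 568 203.4 195.3
parcel 0.6 [295.3, 155.6, 328.3, 183.4] 761 311.4 168.2
side [[476.49268822172604, 0.0, 281.8432545737166], [0.0, 476.49268822172604, 211.35899539072], [0.0, 0.0, 1.0]] [-0.09082845  0.          0.          0.          0.        ] [ 0.067 -0.795  0.838] [[0.871, -0.277, 0.406], [-0.492, -0.514, 0.703], [0.014, -0.812, -0.584]]
cage 0.8 [268.5, 143.5, 410.3, 288.1] 14548 335.1 216.4
bolt_grip 0.57 [275.0, 145.3, 285.5, 227.0] 362 279.7 179.4
pull_grip 0.65 [291.4, 167.9, 327.0, 285.3] 2437 307.3 230.3
tub 0.79 [198.3, 233.9, 232.5, 282.5] 1265 215.4 258.4
tape 0.88 [308.2, 298.0, 348.8, 342.0] 1338 330.2 319.4
parcel 0.89 [224.6, 178.9, 258.5, 213.0] 942 241.2 194.0
0.7
```

View pics/scene0.png

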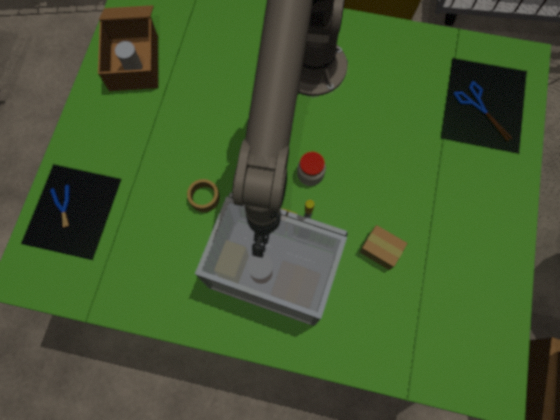

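View pics/side0.png

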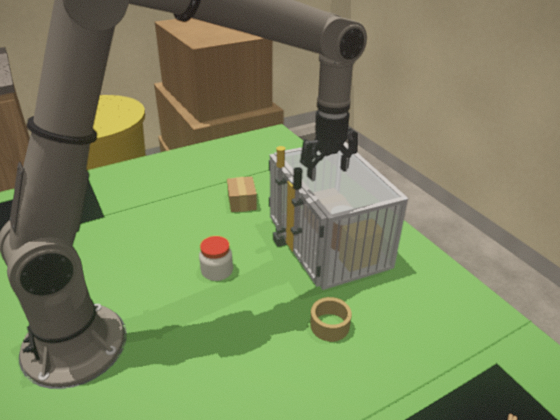

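The scene view shows the yellow grip at about (310,204), with the arm hiding the black one. The side view shows the yellow grip top at (281,150) and the black grip top at (297,172). The tub is in front of the doors, the tape is to the right (-y) and the parcel is at +y. The gripper is hanging over the open cage, so I'll go straight up first and then measure.

```bash
cat > h.py <<'E'
from station import ctrl, grab_frame, ticket, spotter
import cv2, numpy as np
def ray(f,px):
    p=cv2.undistortPoints(np.array([[px]],float),f["mtx"],np.asarray(f["dist"],float))[0,0]
    d=np.asarray(f["rotation"])@np.array([p[0],p[1],1.]); return np.asarray(f["origin"],float),d/np.linalg.norm(d)
def atz(f,px,z):
    o,d=ray(f,px); return o+d*(z-o[2])/d[2]
def proj(f,P):
    R=np.asarray(f["rotation"]).T; t=-R@np.asarray(f["origin"])
    return cv2.projectPoints(np.atleast_2d(np.asarray(P,float)),cv2.Rodrigues(R)[0],t,f["mtx"],np.asarray(f["dist"],float))[0][:,0]
def R_down(yaw):  # jaw axis y at angle: x=(c,s,0), y=(s,-c,0), z=down
    c,s=np.cos(yaw),np.sin(yaw); return np.array([[c,s,0],[s,-c,0],[0,0,-1.]])
def save(n,name,crop=None,sc=1):
    f=grab_frame(n); im=f["image"][:,:,::-1].copy()
    if crop: l,t,r,b=crop; im=cv2.resize(im[t:b,l:r],None,fx=sc,fy=sc,interpolation=cv2.INTER_CUBIC)
    cv2.imwrite(f"pics/{name}.png",im); return f
E
python3 - <<'E'
from h import *
print(ctrl.get_orientation().round(3).tolist())
p=ctrl.get_tcp_pos()
ctrl.move_straight([p[0],p[1],0.42],max_speed=0.25)
ctrl.movep([0.42,-0.05,0.45],ctrl.get_orientation())
f=save("scene","scene1",(150,120,420,330),2.9); g=save("side","side1",(190,120,430,350),2.6)
for n in ["scene","side"]:
    for t in ["cage","bolt_grip","pull_grip","tub","tape","parcel"]:
        for d in spotter.trace(t,n)[:2]:
            ys,xs=np.nonzero(d["pixels"]); print(n,t,round(d["confidence"],2),d["bbox"],len(xs),xs.mean().round(1),ys.mean().round(1))
print(ctrl.get_time())
import pickle; pickle.dump((f,g),open("fr1.pkl","wb"))
E
```

```text
[[-0.0, 1.0, 0.0], [1.0, 0.0, -0.0], [-0.0, 0.0, -1.0]]
scene cage 0.82 [195.5, 187.7, 345.6, 325.0] 13129 272.3 257.0
scene bolt_grip 0.41 [303.9, 198.7, 316.0, 216.0] 121 309.3 207.0
scene pull_grip 0.73 [230.1, 187.4, 285.7, 216.6] 478 261.4 201.4
scene tub 0.63 [295.1, 153.2, 326.7, 185.7] 807 311.4 168.7
scene tape 0.87 [187.9, 180.4, 221.2, 214.7] 628 203.1 195.7
scene parcel 0.94 [362.9, 225.6, 405.1, 269.9] 1132 383.4 247.5
side cage 0.95 [268.3, 139.2, 409.0, 288.5] 15238 334.4 212.2
side bolt_grip 0.59 [275.6, 148.0, 285.0, 237.6] 414 279.8 178.0
side pull_grip 0.97 [292.4, 166.6, 326.4, 283.8] 2396 306.9 229.2
side tub 0.92 [197.6, 233.8, 235.0, 282.6] 1208 215.5 258.5
side tape 0.95 [307.2, 297.8, 349.4, 341.7] 1302 330.3 319.1
side parcel 0.61 [226.6, 175.5, 258.6, 212.4] 925 241.2 194.1
3.375
```

View pics/scene1.png

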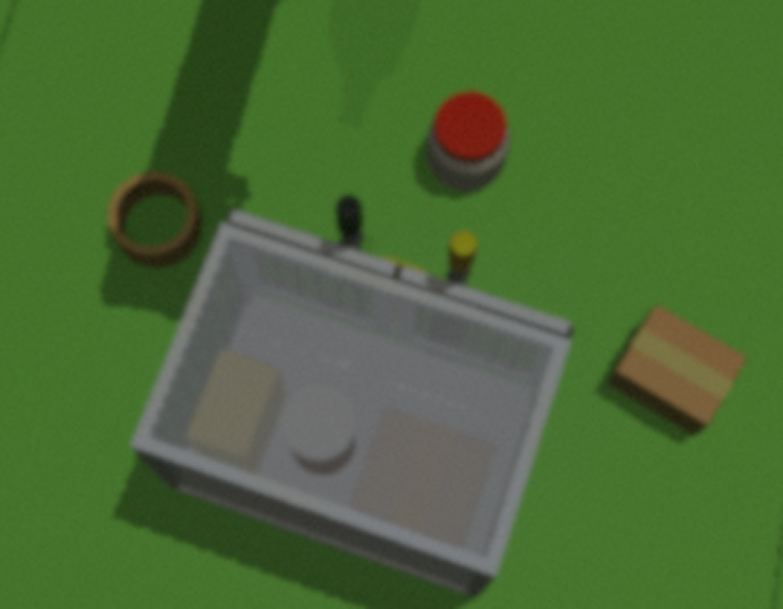

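View pics/side1.png

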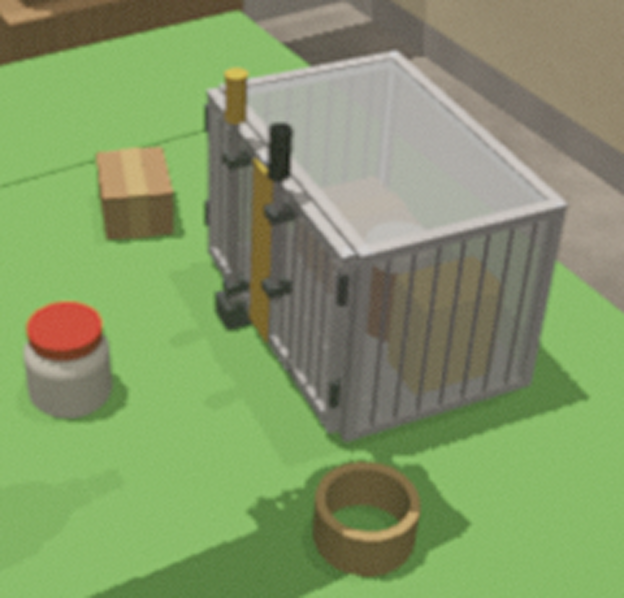

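In the scene crop the grip tops show at (310,203) yellow and (270,190) black, and the back corners at (197,273) and (321,317). In the side crop they are at (281,149), (298,169), (407,199) and (342,141). Next I'll fit the cage pose to these.

```bash
python3 - <<'E'
from h import *
import pickle
from scipy.optimize import least_squares
f,g=pickle.load(open("fr1.pkl","rb"))
S=lambda x,y:(x/2.9+150,y/2.9+120); D=lambda x,y:(x/2.6+190,y/2.6+120)
L=np.array([[-.127,.05,.29],[-.127,-.05,.29],[.115,-.16,.22],[.115,.16,.22]])
so=np.array([S(463,240),S(349,203),S(135,446),S(497,574)]); do=np.array([D(236,75),D(280,129),D(565,205),D(395,54)])
def W(p,L):
    c,s=np.cos(p[2]),np.sin(p[2]); R=np.array([[c,-s,0],[s,c,0],[0,0,1]]); return L@R.T+[p[0],p[1],0]
r=least_squares(lambda p:np.r_[(proj(f,W(p,L))-so).ravel(),(proj(g,W(p,L))-do).ravel()],[.65,0,0],loss="soft_l1")
print(r.x,np.round(r.fun.reshape(2,4,2),1).tolist())
w=W(r.x,np.array([[-.127,.05,.265],[-.127,-.05,.265],[-.109,.155,0],[-.109,-.155,0]])); print(w.round(4))
print("tub",atz(f,(150+470/2.9,120+126/2.9),.085),"tape",atz(f,(150+153/2.9,120+213/2.9),.048),"parcel",atz(f,(383.5,244),.06))
np.save("cage.npy",r.x)
# overlay
for n,F in (("scene",f),("side",g)):
    im=F["image"][:,:,::-1].copy()
    P=[[x,y,z] for z in(0,.22) for x in(-.115,.115) for y in(-.16,.16)]+[[-.127,y,z] for y in(.05,-.05) for z in(.24,.265,.29)]
    for q in proj(F,W(r.x,np.array(P))): cv2.circle(im,tuple(int(v) for v in q.round()),1,(255,0,255),-1)
    cv2.imwrite(f"pics/ov_{n}.png",cv2.resize(im[110:350,150:430],None,fx=2.4,fy=2.4))
E
```

```text
[ 0.68852213  0.0294703  -0.109178  ] [[[0.0, -0.3], [-0.3, -0.4], [-2.1, 0.6], [-0.7, 0.9]], [[-2.3, 0.4], [-2.0, -0.8], [0.6, -1.4], [-0.3, -1.8]]]
[[ 0.5677  0.093   0.265 ]
 [ 0.5568 -0.0064  0.265 ]
 [ 0.5971  0.1954  0.    ]
 [ 0.5633 -0.1127  0.    ]]
tub [0.37838762 0.07318695 0.085     ] tape [ 0.52658392 -0.22062876  0.048     ] parcel [0.56274395 0.31664154 0.06      ]
```

View pics/ov_scene.png

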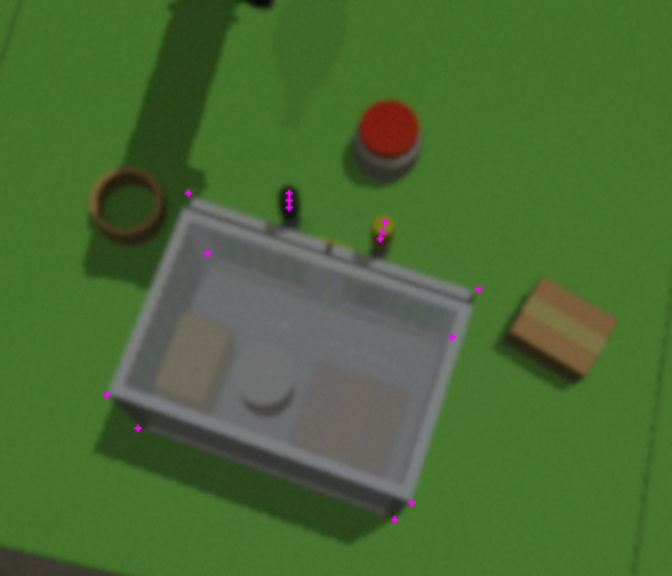

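View pics/ov_side.png

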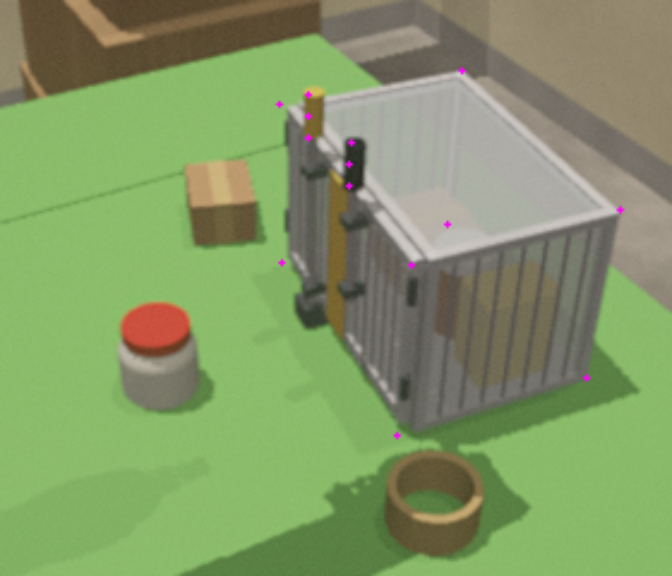

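The overlay fits to about 2 px, but the modelled corners fall slightly outside the visible frame. I'll triangulate the grips on their own, then check with the wrist camera from above.

```bash
python3 - <<'E'
from h import *
import pickle
f,g=pickle.load(open("fr1.pkl","rb"))
S=lambda x,y:(x/2.9+150,y/2.9+120); D=lambda x,y:(x/2.6+190,y/2.6+120)
for a,b in ((S(463,240),D(236,75)),(S(349,203),D(280,129))):
    o1,d1=ray(f,a);o2,d2=ray(g,b)
    A=np.c_[d1,-d2]; t=np.linalg.lstsq(A,o2-o1,rcond=None)[0]; p=o1+d1*t[0];q=o2+d2*t[1]
    print(p.round(4),q.round(4), "scene@.29",atz(f,a,.29).round(4),"side@.29",atz(g,b,.29).round(4))
# wrist view
ctrl.movep([0.46,0.04,0.46],R_down(-0.11))
p=ctrl.get_tcp_pos();R=ctrl.get_orientation()
w=save("wrist","w1"); T=np.asarray(w["tool_from_camera"])
w["rotation"]=R@T[:3,:3]; w["origin"]=p+R@T[:3,3]
print(w["origin"],w["rotation"].round(3).tolist(), p.round(4), ctrl.get_joint_positions().round(2), ctrl.get_time())
for t in ["bolt_grip","pull_grip"]:
    for d in spotter.trace(t,"wrist")[:2]: print(t,d["confidence"],d["bbox"])
    
print(proj(w,[[.5677,.093,.29],[.5568,-.0064,.29]]))
pickle.dump(w,open("w1.pkl","wb"))
E
```

```text
[0.5692 0.0932 0.2921] [0.5726 0.0905 0.291 ] scene@.29 [0.5685 0.0932 0.29  ] side@.29 [0.5735 0.0921 0.29  ]
[ 0.5574 -0.0056  0.2889] [ 0.5609 -0.0085  0.288 ] scene@.29 [ 0.5578 -0.0055  0.29  ] side@.29 [ 0.559  -0.0114  0.29  ]
[0.53227356 0.03433436 0.63559768] [[-0.108, -0.954, -0.279], [-0.994, 0.104, 0.03], [0.001, 0.281, -0.96]] [0.46   0.0398 0.46  ] [-0.07 -0.03 -0.11  1.49 -0.    1.68 -1.86] 5.0583
bolt_grip 0.71 [203.1, 53.3, 242.7, 85.1]
bolt_grip 0.41 [67.1, 76.0, 148.7, 138.9]
pull_grip 0.83 [276.0, 52.6, 410.9, 87.4]
[[214.10059605  74.22939344]
 [323.63643414  74.1472261 ]]
```

View pics/w1.png

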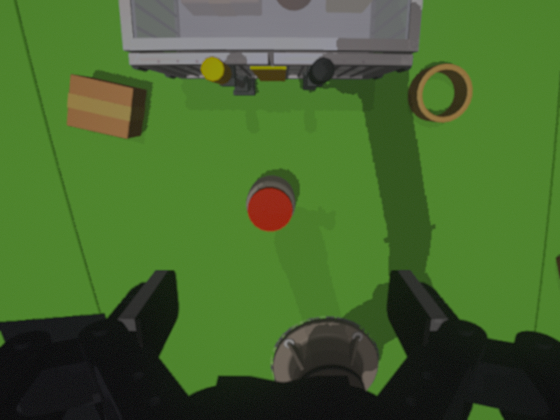

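The wrist view shows the yellow grip top at (212,69) and the black at (322,69). That is about 4 mm farther out than the scene-only estimate. Combining the three views gives yellow ≈ (0.571, 0.093) and black ≈ (0.560, -0.0065), which confirms a yaw of -0.11. Working from above with tips at or above 0.235 clears everything except the grips. I'll check the IK along the arcs, then grip and lift the bolt.

```bash
cat >> h.py <<'E'
PSI=-0.11
GA=np.array([.571,.093]); GB=np.array([.560,-.0065])
def rot(a): return np.array([[np.cos(a),-np.sin(a)],[np.sin(a),np.cos(a)]])
HA=GA+rot(PSI)@[.018,.105]; HB=GB+rot(PSI)@[.018,-.105]
def gripA(t): return HA+rot(-t)@(GA-HA)
def gripB(t): return HB+rot(t)@(GB-HB)
Y0=np.pi/2+PSI
E
python3 - <<'E'
from h import *
print(HA,HB)
for nm,fn,s in(("A",gripA,-1),("B",gripB,1)):
    for t in(0,.5,1,1.4): print(nm,t,fn(t).round(3),[None if q is None else q.round(2).tolist() for q in [ctrl.ik([*fn(t),.275 if nm=="A" else .247],R_down(Y0+s*t))]])
ctrl.set_gripper(0.65)
ctrl.movep([*GA,.36],R_down(Y0))
print(ctrl.get_tcp_pos().round(4),ctrl.get_time())
hit=ctrl.move_straight([*GA,.247],max_speed=.12,until_force=8)
print(hit,ctrl.get_tcp_pos().round(4),ctrl.get_force().round(1))
save("scene","s2",(150,120,420,330),2.9); save("side","d2",(190,80,430,310),2.6)
print(ctrl.get_time())
E
```

```text
[0.60041793 0.19538938] [ 0.56636449 -0.1128414 ]
A 0 [0.571 0.093] [[-0.1, 0.23, -0.16, 1.6, 0.04, 1.32, -0.38]]
A 0.5 [0.526 0.12 ] [[-0.15, 0.15, -0.17, 1.69, 0.03, 1.3, -0.94]]
A 1 [0.498 0.165] [[-0.2, 0.13, -0.23, 1.72, 0.03, 1.3, -1.54]]
A 1.4 [0.495 0.207] [[-0.23, 0.15, -0.28, 1.69, 0.04, 1.3, -2.03]]
B 0 [ 0.56  -0.007] [[-0.01, 0.21, -0.07, 1.69, 0.01, 1.25, -0.19]]
B 0.5 [ 0.51  -0.023] [[-0.01, 0.11, -0.04, 1.8, 0.0, 1.23, 0.35]]
B 1 [ 0.473 -0.061] [[0.0, 0.05, 0.04, 1.87, -0.0, 1.22, 0.93]]
B 1.4 [ 0.46  -0.101] [[0.03, 0.04, 0.1, 1.88, -0.0, 1.22, 1.42]]
[0.571  0.0928 0.3604] 6.9
False [0.5716 0.0932 0.2479] [-0.2  1.   0.2]
8.0917
```

View pics/d2.png

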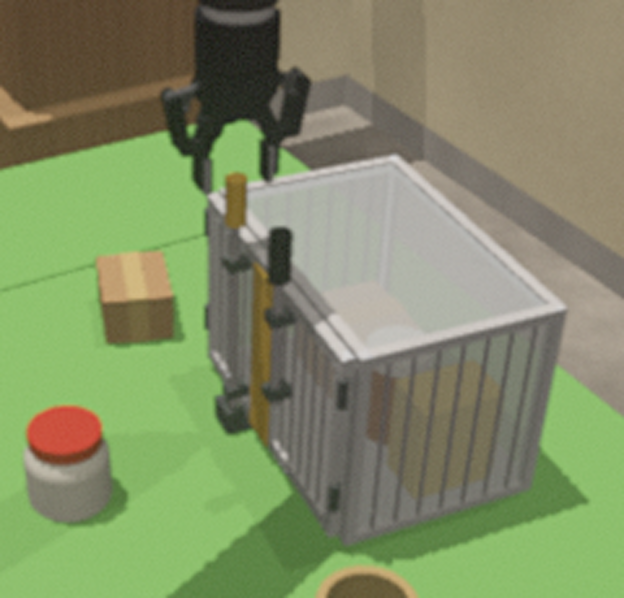

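View pics/s2.png

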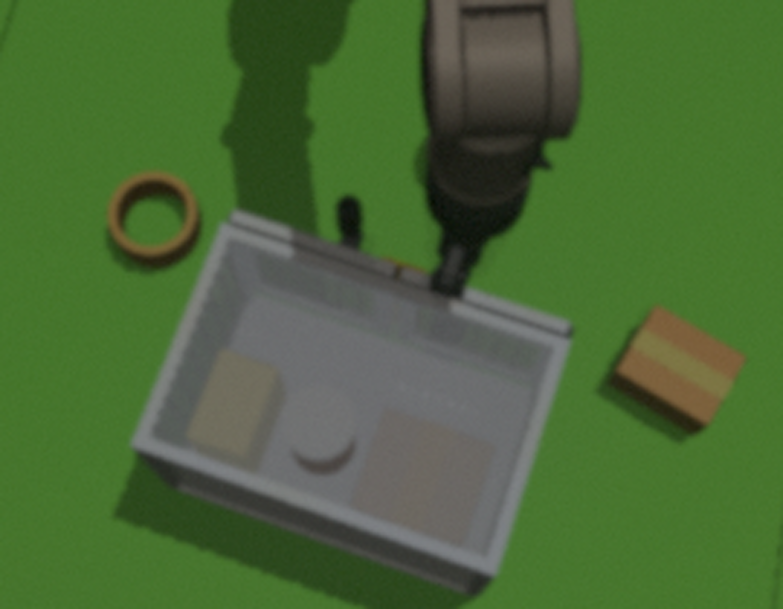

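```bash
python3 - <<'E'
from h import *
g=grab_frame("side"); s=grab_frame("scene")
p=ctrl.get_tcp_pos(); R=ctrl.get_orientation(); print(p,R.round(2).tolist(),ctrl.get_gripper_width(),ctrl.tcp_to_tips)
q=proj(g,[p,p+R[:,2]*.008,p+R[:,1]*.028,p-R[:,1]*.028]); print(((q-[190,80])*2.6).round())
q=proj(s,[p,p+R[:,2]*.008,p+R[:,1]*.028,p-R[:,1]*.028]); print(((q-[150,120])*2.9).round())
E
```

```text
[0.57144472 0.09312911 0.24777324] [[0.11, 0.99, 0.0], [0.99, -0.11, 0.0], [0.0, 0.0, -1.0]] 0.6490755308950742 0.008
[[233. 218.]
 [233. 226.]
 [260. 213.]
 [206. 224.]]
[[459. 259.]
 [459. 262.]
 [449. 289.]
 [469. 230.]]
```

The scene view shows the gripper over the yellow grip. In the side view, though, the visible tips are at rows 180–188, while I expected them at about 225. I'll zoom in before closing.

```bash
python3 - <<'E'
from h import *
f=grab_frame("side"); im=f["image"][90:220,210:350,::-1]
im=np.clip(im.astype(float)*1.8,0,255).astype(np.uint8)
cv2.imwrite("pics/d3.png",cv2.resize(im,None,fx=4.4,fy=4.4,interpolation=cv2.INTER_CUBIC))
print(ctrl.get_time())
E
```

```text
8.2417
```

View pics/d3.png

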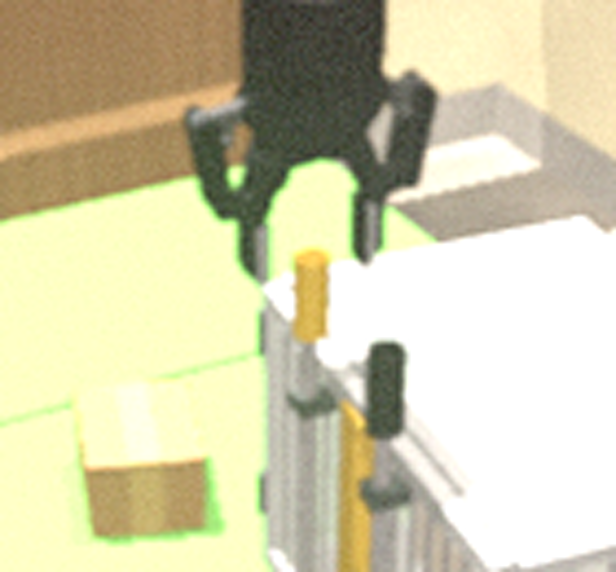

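```bash
python3 - <<'E'
from h import *
import pickle
f,g=pickle.load(open("fr1.pkl","rb"))
print("start tips side",proj(g,[[.65,0,.192],[.61,0,.2],[.69,0,.2],[.61,0,.24],[.69,0,.24]]).round(1).tolist())
p=ctrl.get_tcp_pos();R=ctrl.get_orientation()
w=save("wrist","w3"); T=np.asarray(w["tool_from_camera"])
w["rotation"]=R@T[:3,:3]; w["origin"]=p+R@T[:3,3]
print(p,proj(w,[[*GA,.29],[*GA,.24],[*GB,.29],p]).round(1).tolist())
im=cv2.imread("pics/side0.png")[90:230,240:400]; cv2.imwrite("pics/side0z.png",cv2.resize(im,None,fx=4,fy=4,interpolation=cv2.INTER_CUBIC))
E
```

```text
start tips side [[325.6, 192.9], [312.1, 194.5], [339.2, 186.1], [312.9, 180.4], [340.6, 172.3]]
[0.57133812 0.09307367 0.24760115] [[278.8, 291.2], [279.6, 246.1], [279.2, 466.4], [280.1, 251.3]]
```

View pics/w3.png

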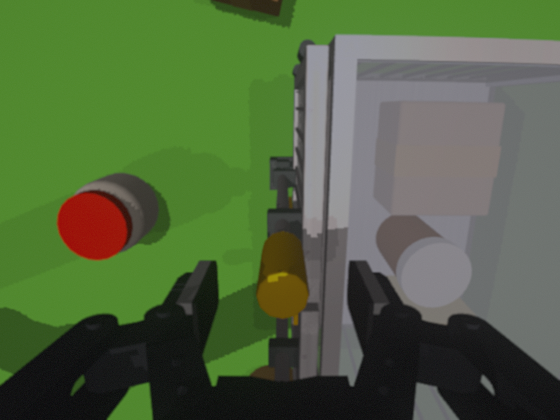

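View pics/side0z.png

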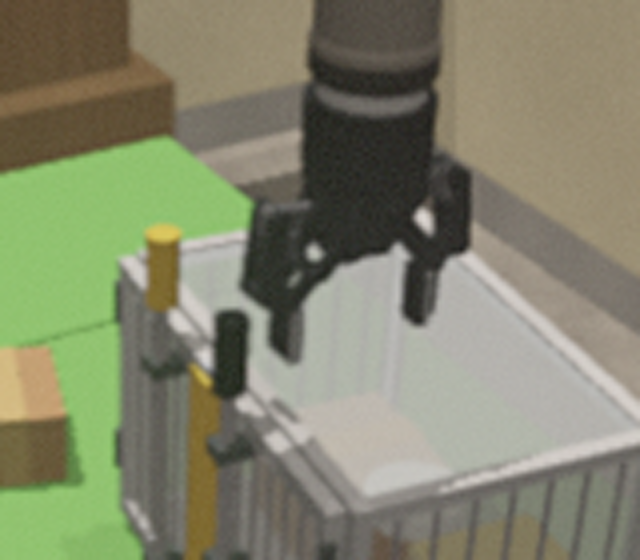

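The evidence agrees that the fingertips are about 40 mm higher than the stated tool geometry implies:
- **Start picture (side):** the tips show at (312,179) and (344,170), which matches z ≈ 0.24 rather than 0.20.
- **Wrist view now:** the yellow top is centred between the fingers at (283,275), and the finger spacing suggests the tips are near or above the grip top.

A light close is a safe test, because the width reading will show whether anything is between the pads.

```bash
python3 - <<'E'
from h import *
ctrl.set_gripper(0.0,force=20)
print(ctrl.get_gripper_width(),ctrl.get_force().round(1),ctrl.get_time())
f=grab_frame("side"); im=f["image"][90:220,210:350,::-1]
cv2.imwrite("pics/d4.png",cv2.resize(im,None,fx=4.4,fy=4.4,interpolation=cv2.INTER_CUBIC))
save("wrist","w4")
E
```

```text
0.24397013958909827 [-0.2  0.1 -0.8] 8.6917
```

View pics/d4.png

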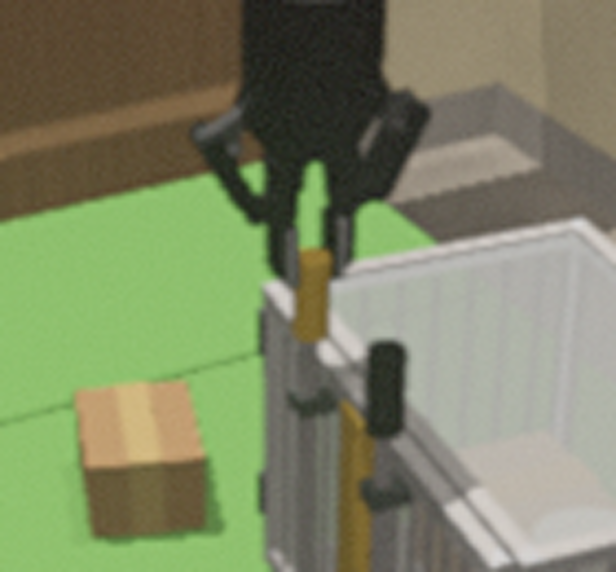

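View pics/w4.png

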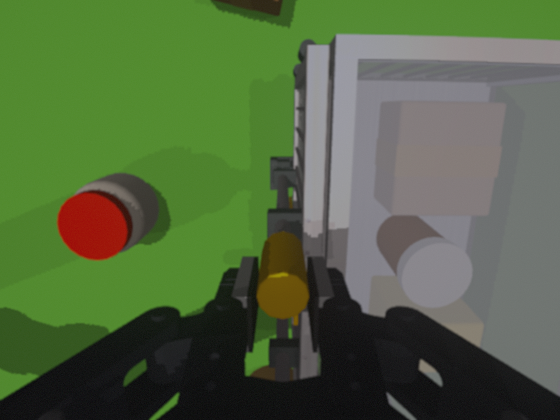

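The width reads 0.244 (21 mm), so the grip is held, but only by its top 13 mm or so: the tips are at row 275 and the grip spans rows 252–340. The tips are therefore near z 0.277 with the TCP at 0.248. I'll open, go down 17 mm with force guarding (that height is safe under either tool geometry), re-grip and lift.

```bash
python3 - <<'E'
from h import *
ctrl.set_gripper(0.5)
hit=ctrl.move_straight([*GA,.2305],max_speed=.05,until_force=6)
print(hit,ctrl.get_tcp_pos().round(4))
ctrl.set_gripper(0.0,force=35)
print(ctrl.get_gripper_width(),ctrl.get_force().round(1))
p=ctrl.get_tcp_pos()
hit=ctrl.move_straight([*GA,p[2]+.029],max_speed=.04,until_force=25)
print(hit,ctrl.get_tcp_pos().round(4),ctrl.get_force().round(1),ctrl.get_gripper_width(),ctrl.get_time())
f=grab_frame("side"); im=f["image"][90:220,210:350,::-1]
cv2.imwrite("pics/d5.png",cv2.resize(im,None,fx=4.4,fy=4.4,interpolation=cv2.INTER_CUBIC))
E
```

```text
False [0.5707 0.0929 0.23  ]
0.24900938524225613 [-0.  -0.4  0.4]
False [0.5712 0.093  0.2605] [-0.9 -0.1 -0. ] 0.24682015078240263 10.8083
```

View pics/d5.png

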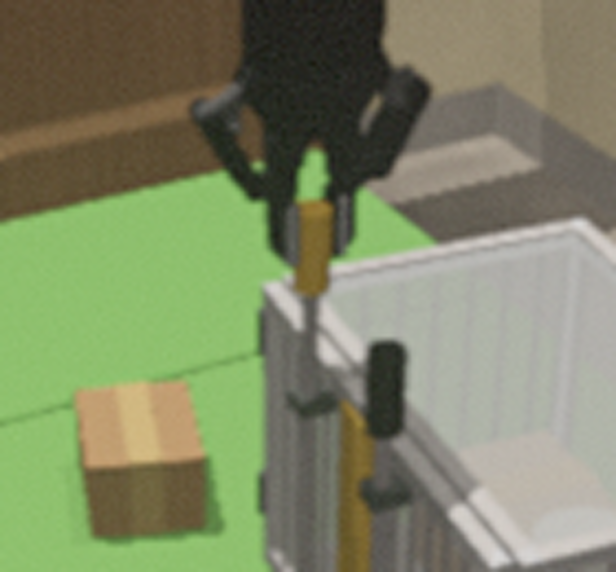

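The bolt is up about 28 mm: the grip top moved from row 252 to 203. Next I'll swing leaf A along its arc.

```bash
cat >> h.py <<'E'
def swing(fn,sg,z,t1,n,speed=.07):
    for t in np.linspace(0,t1,n+1)[1:]:
        ctrl.move_straight([*fn(t),z],max_speed=speed,rotation=R_down(Y0+sg*t))
        F=ctrl.get_force(); print(round(t,2),F.round(1),round(ctrl.get_gripper_width(),3),ctrl.get_time())
        if np.linalg.norm(F)>45: print("STOP"); return False
    return True
E
python3 - <<'E'
from h import *
ctrl.set_gripper(0.0,force=20)
z=ctrl.get_tcp_pos()[2]
swing(gripA,-1,z,1.38,9)
save("scene","s6",(150,120,420,330),2.9); save("side","d6",(190,80,430,310),2.6)
E
```

```text
0.15 [ 1.1  1.2 -1.3] 0.243 11.4583
0.31 [ 0.5  1.9 -2.3] 0.241 11.8417
0.46 [ 2.5  3.  -3.1] 0.249 12.225
0.61 [ 3.3  3.8 -2. ] 0.244 12.6083
0.77 [ 4.3  3.4 -3.6] 0.245 12.9917
0.92 [ 5.   1.8 -1.8] 0.245 13.375
1.07 [ 4.8  1.5 -2.5] 0.25 13.7583
1.23 [ 4.1  0.4 -2.1] 0.248 14.1417
1.38 [ 4.9  0.2 -1.4] 0.248 14.525
```

View pics/s6.png

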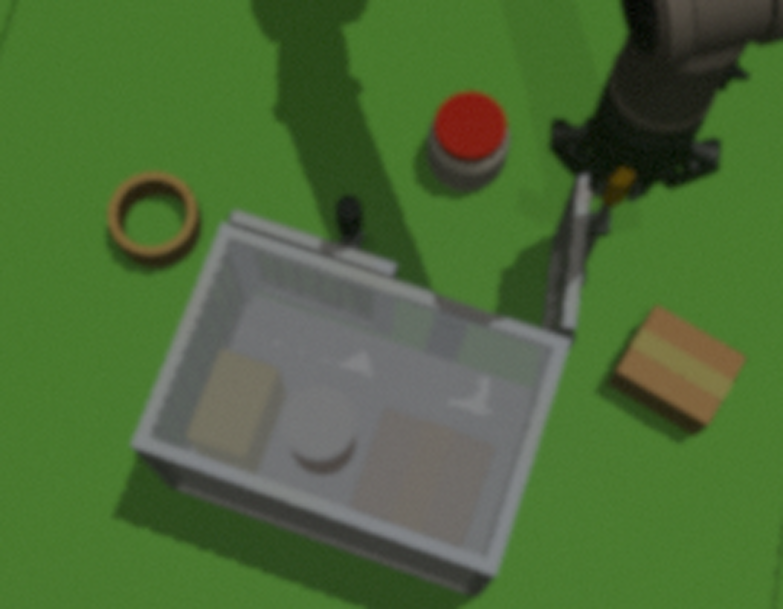

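View pics/d6.png

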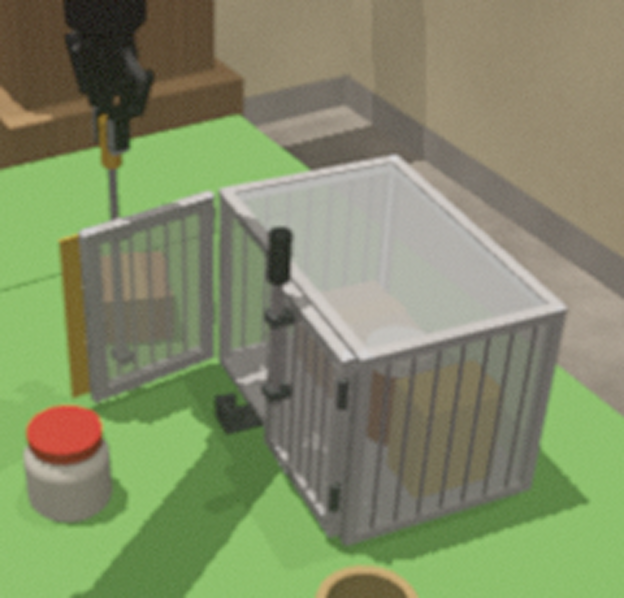

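The pictures show leaf A open at about 80° (edge from (565,335) to (585,180) in the scene crop), B still shut, and the bystanders unmoved. I'll release A and do leaf B by the black grip.

```bash
python3 - <<'E'
from h import *
ctrl.set_gripper(0.5)
p=ctrl.get_tcp_pos()
ctrl.move_straight([p[0],p[1],.38],max_speed=.15)
ctrl.movep([*GB,.36],R_down(Y0))
hit=ctrl.move_straight([*GB,.2305],max_speed=.1,until_force=7)
print(hit,ctrl.get_tcp_pos().round(4),ctrl.get_force().round(1),ctrl.get_time())
save("wrist","w7"); save("side","d7",(190,80,430,310),2.6)
E
```

```text
False [ 0.5605 -0.0065  0.2312] [-1.3 -0.6  0.5] 18.9417
```

View pics/w7.png

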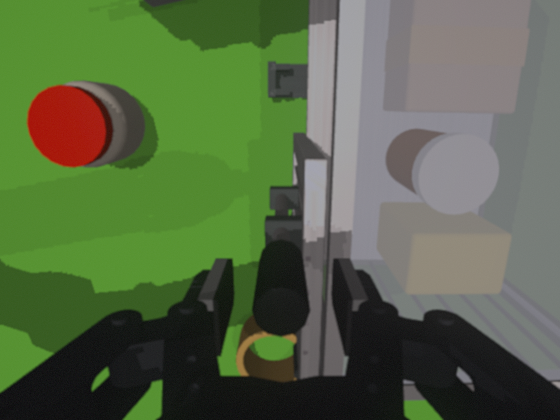

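View pics/d7.png

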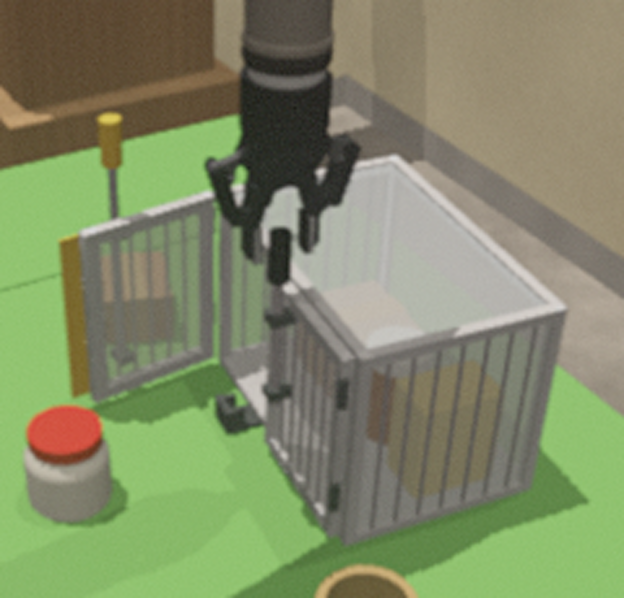

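The black grip (283,290) is centred between the fingers in the wrist view, and leaf A has stayed open. I'll close and swing B.

```bash
python3 - <<'E'
from h import *
ctrl.set_gripper(0.0,force=25)
print(ctrl.get_gripper_width(),ctrl.get_force().round(1))
if ctrl.get_gripper_width()>.15:
    swing(gripB,1,.2312,1.38,9)
    ctrl.dwell(.2); ctrl.set_gripper(0.5)
    p=ctrl.get_tcp_pos(); ctrl.move_straight([p[0],p[1],.40],max_speed=.15)
    save("scene","s8",(150,120,420,330),2.9); save("side","d8",(190,80,430,310),2.6)
print(ctrl.get_time())
E
```

```text
0.2496572076985836 [-2.   0.5  2.6]
0.15 [-1.1  1.1 -0.1] 0.249 19.7333
0.31 [-1.3  1.3 -0.1] 0.247 20.1167
0.46 [-1.   3.7 -0.1] 0.248 20.5
0.61 [-3.   4.4  0.4] 0.247 20.8833
0.77 [-4.8  3.6  0.7] 0.249 21.2667
0.92 [-5.7  3.8  1.9] 0.249 21.65
1.07 [-8.9  4.4  2.2] 0.245 22.0333
1.23 [-7.5  1.7  4.2] 0.252 22.4167
1.38 [-7.5  1.1  3.3] 0.251 22.8
24.7167
```

View pics/s8.png

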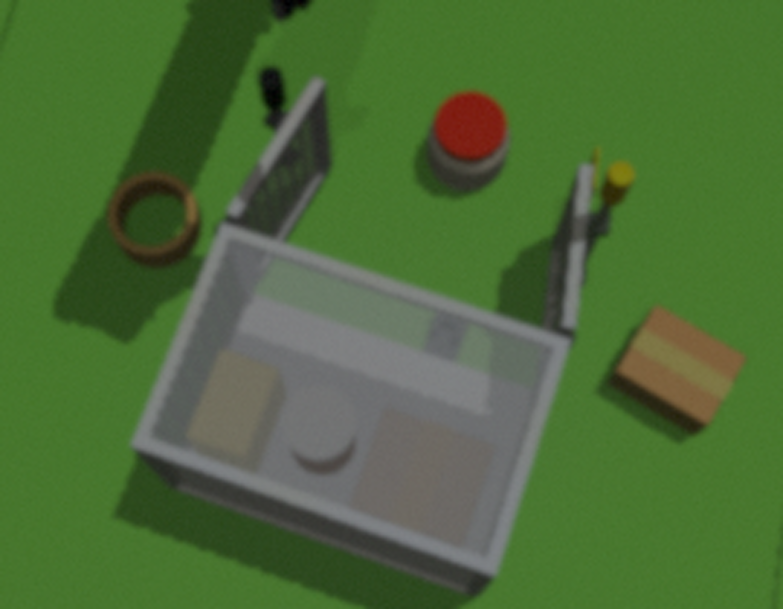

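View pics/d8.png

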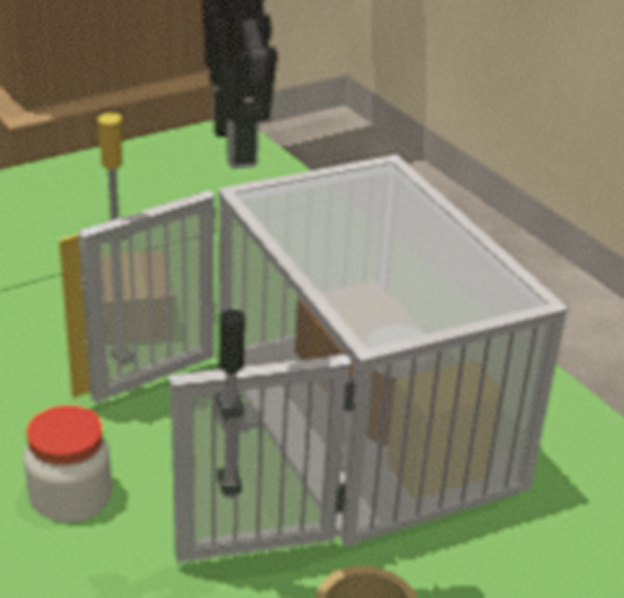

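Both leaves stand open: the yellow grip top is at (621,173) and the black at (272,74) in the scene crop. I'll compute the angles and bystander shifts, then hand in.

```bash
python3 - <<'E'
from h import *
import pickle
f0,_=pickle.load(open("fr1.pkl","rb")); f=grab_frame("scene")
S=lambda x,y:(x/2.9+150,y/2.9+120)
for G0,H,px,z,a in((GA,HA,(621,173),.318,"A"),(GB,HB,(272,74),.29,"B")):
    P=atz(f,S(*px),z)[:2]; v0=G0-H; v=P-H
    print(a,P.round(4),np.arctan2(v0[0]*v[1]-v0[1]*v[0],v0@v).round(3),np.linalg.norm(v).round(4))
for t in ["tub","tape","parcel"]:
    d=spotter.trace(t,"scene")
    if d: ys,xs=np.nonzero(d[0]["pixels"]); print(t,round(d[0]["confidence"],2),xs.mean().round(1),ys.mean().round(1))
diff=cv2.absdiff(f["image"],f0["image"]).max(2)
for n,(l,t,r,b) in dict(tub=(298,152,328,186),parcel=(362,225,406,270)).items(): print(n,diff[t:b,l:r].mean())
print(ctrl.get_tcp_pos().round(3),ctrl.get_force().round(2),ctrl.get_time())
ticket.hand_in()
E
```

```text
A [0.4935 0.2066] -1.396 0.1075
B [ 0.4582 -0.0964] 1.36 0.1095
tub 0.81 311.5 168.6
tape 0.67 202.2 196.2
parcel 0.94 383.2 247.6
tub 3.243137254901961
parcel 3.063131313131313
[ 0.461 -0.099  0.4  ] [-0.14 -0.24 -0.17] 24.9167
the job is handed in; nothing more can be done
```

The cage is open and the job was handed in at 24.9 s of the 51 s allowed; the hand-in reports no verdict. I lifted the drop bolt about 28 mm by its yellow grip. I then swung leaf A open while B stayed shut, and pulled leaf B open by its black grip.

**Last checks, all from the scene camera before hand-in:**
- **Leaves:** A stands at about 1.40 rad and B at about 1.36 rad, against the 1.0 rad needed. A stayed where I left it while I worked on B.
- **Bystanders:** the tub and the parcel moved 0.3 px or less. The tape shifted about 1 px (2–3 mm), which is within the detection noise.
- **Robot:** the gripper is open at 0.40 m height with about 0.3 N on the tool, so it is touching nothing. The highest force reading while swinging the leaves was about 10 N.

**What disagreed:**
- **Fingertip height:** the fingertips appeared about 40 mm higher in the pictures than the stated tool geometry implies. I tested this with a light close, then re-gripped 17 mm lower before lifting the bolt.
- **Position estimates:** the cameras differed by up to about 6 mm on the grip positions, so I used a compromise between them.

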